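# Find the loose caps at specimen check-in

## Task

Three specimen bottles have come in; some of their caps are loose and would leak. Try each cap by pushing its wing clockwise (the closing way): one that gives must be turned home until it seats, and only then is its bottle slid back out of its lane, upright, fully into the yellow spill bay behind it. A cap that does not give is tight: do not force it, and leave its bottle in its lane; do not upset the dropper bottles or the wash bottle standing nearby.

Things in the scene. Friction and masses are not known exactly. Their poses are not given: they have to be found in the camera images.
- rack: Fixed grey rack, 200 (x) x 292 (y) mm; origin: centre of its underside; x from front lip to bay, y left. Three lanes, centre lines y = +88, 0, -88 mm, 68 mm wide, floor 13 mm up, x = -92 to -15 mm, between walls 40 mm high, 20 mm thick, x = -94 to -24 mm. The front lip (22 mm high, x = -100 to -92 mm) stops bottles toward the robot; lanes are open at the back.
- spill_bay (a point): Centre of the yellow spill bay's floor, at rack x = +38 mm, 10 mm above the worktop. The bay is one open area right behind the lanes, 3 mm below their floor: rack x = -15 to +92 mm, y = -138 to +138 mm, rim's top 36 mm up at back and sides. A bottle wholly in it has its centre at rack x = +17 to +60 mm.
- bottle_1: One of three like square off-white bottles, 64 x 64 mm, 0.33 kg, any in any lane, front face up to 4 mm from the lip. Body 44 mm high, then a round blue cap (50 mm across, 50 to 66 mm above the underside) with a wing bar across it (60 mm long, 9 thick, 66 to 80 mm up). Origin: centre of underside, on the cap's axis; z up, x along the lane to the bay.
- bottle_2: As bottle_1. The lane stops a bottle from turning; only its weight stops it from sliding toward the bay, so push a wing toward the robot or across the lane.
- bottle_3: As bottle_1.
- bottle_1_wing (a point): Point on bottle_1's wing bar, 28 mm from the cap's axis, at mid height of the bar (73 mm above the bottle's underside), on the half that points to the bay or, farther clockwise, to the right. It turns with the cap; the bar runs just as far to the other side.
- bottle_2_wing (a point): the same point on bottle_2's wing bar
- bottle_3_wing (a point): the same point on bottle_3's wing bar
- bottle_1_cap (a joint): Angle of bottle_1's cap (rad), growing clockwise from above; at 0 the wing point is straight behind the axis (bottle +x), at 1.57 it would be to the right (bottle -y). Every cap, tight or loose, starts at 0.2 to 0.9. A loose one turns under about 1.5 N at the wing, stays where left, and meets its hard seat (home) at 1.45. A tight one does not give under 25 N.
- bottle_2_cap (a joint): the same for bottle_2
- bottle_3_cap (a joint): the same for bottle_3
- red_dropper: bystander: small white dropper bottle with red cap, 25 x 25 x 58 mm, standing left of the rack; origin: centre of its underside
- blue_dropper: bystander: small white dropper bottle with blue cap, 25 x 25 x 58 mm, standing right of the rack; origin: centre of its underside
- wash_bottle: bystander: white wash bottle with blue cap and swan-neck jet, 65 x 102 x 199 mm, standing right of the rack; origin: underside

How it is judged:
By the outcome, as a careful person would: the job done as asked, in the order asked, and still so for the second after the job is handed in, with the robot touching nothing.
It also fails if it takes over 67 s, if anything falls off the work surface, if the arm or the gripper's body presses on something with over 40 N, if the wrist force passes 120 N, or if a joint passes its speed limit or range.

## Robot

A 6-joint arm with a two-finger parallel gripper is mounted at the origin on a cart in front of the work surface, level with it; the furniture and walls round the work are solid. World frame = base frame: x ahead of the robot, y to its left, z up, the work surface at z = 0. Lengths are in mm, angles in degrees, forces in N, time in s.
With the tool pointing down it reaches from about 300 to 850 mm from the base axis. Payload 4.2 kg.
Tool frame: the origin (TCP) lies on the centre line of the jaws, within the pads' length; the fingertips stand 11 mm ahead of it and the grasp point (between the pads) lies 8 mm behind it; z points along the fingers, y is the line along which they close (so a half turn about z gives the same grasp; the last joint's range is limited). The gripper opens to 91 mm and grips with 3 to 60 N. Pads are 32 mm wide; open, the fingers measure 118 mm over their backs; the gripper's body (76 mm by 178 mm) begins 60 mm behind the grasp point.
Start: joints at [69.385, 18.312, 89.639, -0, 72.044, -1.146], TCP at [191.649, 542.137, 224.976] pointing down, gripper open.
Joint ranges: [-177.97, 177.97], [-48.28, 115.42], [12.27, 149.76], [-77.06, 257.06], [2.81, 150.46], [-146.56, 146.56]. Speed limits (degrees/s): [147.25, 147.25, 180, 180, 180, 180].

## Interface

Orientations are given as [roll, pitch, yaw] about the fixed x, y, z axes, in that order (R = Rz(yaw) Ry(pitch) Rx(roll)).
In Python, from workcell import env, grab_frame, camera_model, models gives the robot as it stands.
- The arm moves only by the shell command python3 -m crank 'ROWS' [FORCE]. ROWS is text: rows parted by semicolons, each of 7 numbers parted by spaces: the closure, from -1 (fully open) to 1 (shut), so that 0 is half open, then the shift along the tool's x, y, z in mm, then the turn, a rotation vector about the tool's x, y, z in degrees. A call has 1 to 10 rows; each row shifts and turns the commanded pose from where the row before left it, along the tool's axes as they then stand; what a row does not reach is not made up. A row lasts 1/8 s, in which the tool goes at most 62.5 mm and 10.7 degrees, less where a joint would pass 70% of its speed; a pose out of reach is approached as far as the arm can. A call is refused whole if a number of a shift passes 62.5 or a number of a turn 10.7, either way. A call with a gripper value outside its range is refused whole. The fingers move at their own pace and stop on an object; FORCE is the grip in N (left out, the last holds). Time passes only in rows, so rows that do not move let the fingers close. It gives the time, the measured TCP pose, the force, the opening and the grip force at its end, in the units of the state.
- env.state(): the state, without advancing time (a new reading comes with each control period).
- grab_frame(name): name is "scene" or "side" or "wrist"; returns the picture (384x512x3 uint8, blue, green, red); there is no depth.
- camera_model(name): a dict with "K" (3x3 intrinsics, pixels), "R" (3x3) and "t" (3): a world point X has camera coordinates R X + t; the wrist camera has in their place "mount" (4x4, takes a point from camera to tool coordinates, whose origin is the TCP and whose axes are the flange's). Camera axes: x right, y down, z forward; pixel columns grow to the right and rows downward; lengths in mm; the calibration is good to about 2 mm. A picture is of the moment at which its call begins: read the wrist's pose just before it. camera_model takes no time and is no camera call.
- env.job_done(): hands the job in; it is judged then, once.
Trained networks look in the newest picture that a camera, given by its name, has taken for a name from the list of things; names that differ only in an ending like _2 or _b are one class to them, and where a whole thing is asked for, a point or a joint stands for the part that bears it (a point fixed in the world has none). Each returns a list of dicts, best first, with "p" (0 to 1); they miss things now and then, are a little off and sometimes report something else, mostly with a low value. They report only what shows in the picture. A call takes as long as a camera call.
- models.search_frame(name, camera): "point" ([x, y, z] in mm, in world coordinates, good to about 4 mm: the middle of the surface that is visible of it).
The state is a dict: "time_s": time; "qpos": joint angles; "qvel": joint speeds; "effort": joint torques, N m; "ee_pos": TCP position; "ee_rot": TCP orientation; "force": force on the tool from outside, world axes, zero at the start; "torque": the same for the moment, N m; "gripper_width": finger opening in mm; "gripper_force": force on a finger pad.
Only numpy, scipy, OpenCV 4.12 (cv2) and the standard library are available. Lean on these libraries where they do the work, as an engineer would, in place of code of your own. Each camera call takes 0.05 s, during which the arm holds its last target. There are 200 camera calls.

## Working session

There is one attempt and no reset: what is moved stays moved. The work goes in short steps, Python scripts to look and compute and a shell command to move; the robot and the scene stay as the last step left them, time stands still between calls to the robot, and variables do not carry over. Pictures are saved under pics/ and viewed, at most 10 in all, crops included, and the job is handed in when it is done.

```bash
mkdir -p pics; ls; python3 - <<'E'
from workcell import env, grab_frame, camera_model, models
import cv2,numpy as np
s=env.state();print({k:np.round(v,3).tolist() for k,v in s.items()})
for c in ["scene","side"]:
    im=grab_frame(c);cv2.imwrite(f"pics/{c}0.png",im)
    for n in ["rack","bottle_1","bottle_1_wing","red_dropper","blue_dropper","wash_bottle","spill_bay"]:
        try:print(c,n,[(np.round(d["point"]).tolist(),round(d["p"],2)) for d in models.search_frame(n,c)])
        except Exception as e:print(c,n,e)
    m=camera_model(c);print(np.round(-m["R"].T@m["t"]),m["K"].round(1).tolist(),m["R"].round(3).tolist())
print(camera_model("wrist"))
a=np.hstack([cv2.imread("pics/scene0.png"),cv2.imread("pics/side0.png")])
E
```

```text
pics
{'time_s': 0.0, 'qpos': [69.386, 18.353, 89.706, -0.002, 72.043, -1.146], 'qvel': [0.035, 0.094, 0.038, 0.02, 0.127, -0.005], 'effort': [-0.001, -41.246, -23.197, 0.073, 0.046, -0.0], 'ee_pos': [191.474, 541.673, 224.111], 'ee_rot': [-179.898, -0.0, 160.533], 'force': [0.249, -0.01, 0.176], 'torque': [-0.031, 0.018, -0.016], 'gripper_force': 0.0, 'gripper_width': 90.926}
scene rack [([610.0, 72.0, 14.0], 0.65)]
scene bottle_1 [([517.0, 105.0, 71.0], 0.8), ([541.0, 193.0, 73.0], 0.63), ([500.0, 18.0, 57.0], 0.62)]
scene bottle_1_wing [([541.0, 194.0, 85.0], 0.64)]
scene red_dropper [([490.0, 367.0, 26.0], 0.65)]
scene blue_dropper [([473.0, -351.0, 36.0], 0.65)]
scene wash_bottle [([490.0, 368.0, 24.0], 0.73), ([577.0, -478.0, 98.0], 0.7)]
scene spill_bay [([609.0, 71.0, 10.0], 0.85)]
[ 187. -863.  874.] [[391.0, 0.0, 250.7], [0.0, 391.0, 183.7], [0.0, 0.0, 1.0]] [[0.896, -0.443, -0.004], [-0.3, -0.6, -0.741], [0.326, 0.666, -0.671]]
side rack [([602.0, 64.0, 13.0], 0.77)]
side bottle_1 [([543.0, 187.0, 76.0], 0.7), ([520.0, 109.0, 71.0], 0.61), ([503.0, 20.0, 64.0], 0.56)]
side 
[... 232 characters left out ...]
bay [([611.0, 66.0, 12.0], 0.64)]
[ 294. -887.  790.] [[388.8, 0.0, 254.5], [0.0, 388.8, 196.0], [0.0, 0.0, 1.0]] [[0.946, -0.323, -0.015], [-0.213, -0.589, -0.78], [0.243, 0.741, -0.626]]
{'K': array([[336.06148634,   0.        , 257.05202749],
       [  0.        , 336.06148634, 189.31575791],
       [  0.        ,   0.        ,   1.        ]]), 'mount': array([[ 1.00039023e-03, -9.63629040e-01, -2.67241601e-01,
         7.53970714e+01],
       [ 9.99999478e-01,  9.08253302e-04,  4.68379377e-04,
        -5.71078538e-01],
       [-2.08620902e-04, -2.67241930e-01,  9.63629445e-01,
        -1.58896990e+02],
       [ 0.00000000e+00,  0.00000000e+00,  0.00000000e+00,
         1.00000000e+00]])}
```

View pics/scene0.png

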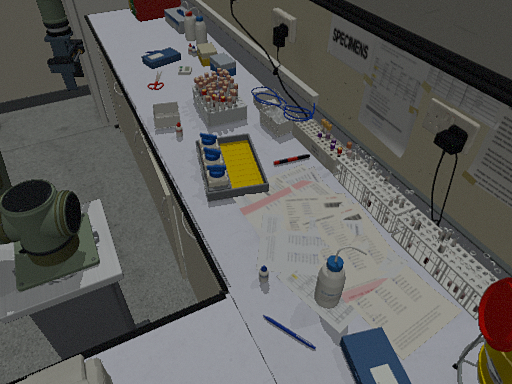

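View pics/side0.png

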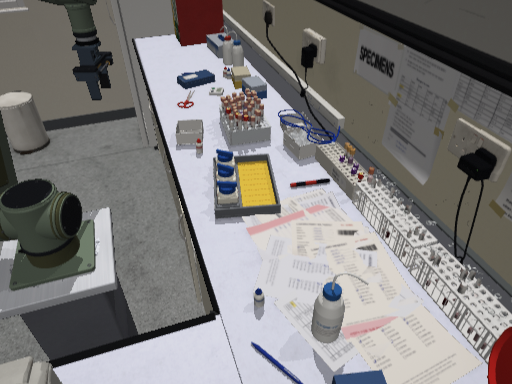

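The pictures show the rack with three blue-capped bottles: at about (208,140), (212,155) and (217,173) in the scene view, and at x≈226, rows 155–190, in the side view. The yellow bay lies behind them. Both droppers and the wash bottle stand well clear. I'll take the wrist camera over the rack.

```bash
python3 -m crank '0.3 -46 -31 0 0 0 0;0.3 -46 -31 0 0 0 0;0.3 -46 -31 0 0 0 0;0.3 -46 -31 0 0 0 0;0.3 -46 -31 0 0 0 0;0.3 -46 -31 0 0 0 0;0.3 -46 -31 0 0 0 0;0.3 -46 -31 0 0 0 0;0.3 -46 -31 0 0 0 0;0.3 -30 -20 0 0 0 -6.6'
cat > h.py <<'E'
from workcell import env, grab_frame, camera_model, models
import cv2,numpy as np
from scipy.spatial.transform import Rotation as Ro
def shot(tag,names=()):
    s=env.state(); im=grab_frame("wrist"); cv2.imwrite(f"pics/{tag}.png",im)
    m=camera_model("wrist"); T=np.eye(4); T[:3,:3]=Ro.from_euler("xyz",s["ee_rot"],degrees=True).as_matrix(); T[:3,3]=s["ee_pos"]
    C=T@m["mount"]; np.savez(f"{tag}.npz",C=C,K=m["K"])
    for n in names: print(n,[(np.round(d["point"]).tolist(),round(d["p"],2)) for d in models.search_frame(n,"wrist")])
    return s
def ray(tag,px):
    d=np.load(f"{tag}.npz"); px=np.atleast_2d(px).astype(float)
    v=np.c_[px,np.ones(len(px))]@np.linalg.inv(d["K"]).T@d["C"][:3,:3].T
    return d["C"][:3,3],v
def plane(tag,px,z):
    o,v=ray(tag,px); return o+v*((z-o[2])/v[:,2])[:,None]
def proj(tag,P):
    d=np.load(f"{tag}.npz"); q=(np.atleast_2d(P)-d["C"][:3,3])@d["C"][:3,:3]@d["K"].T; return q[:,:2]/q[:,2:]
def tri(tags,pxs):
    A=np.zeros((3,3));b=np.zeros(3)
    for t,p in zip(tags,pxs):
        o,v=ray(t,p);v=v[0]/np.linalg.norm(v[0]);M=np.eye(3)-np.outer(v,v);A+=M;b+=M@o
    return np.linalg.solve(A,b)
E
python3 - <<'E'
from h import *
s=shot("w1",["rack","bottle_1","bottle_1_wing","spill_bay"]);print(s["time_s"],s["ee_pos"],s["ee_rot"])
E
```

```text
time_s: 2.05
ee_pos: [511.8, 110.1, 225.1]
ee_rot: [180.0, 0.0, 167.2]
force: [-0.3, 0.3, 0.5]
gripper_width: 32.2
gripper_force: 0.0
rack [([553.0, 95.0, 27.0], 0.77)]
bottle_1 [([516.0, 121.0, 79.0], 0.95), ([539.0, 196.0, 74.0], 0.56)]
bottle_1_wing [([541.0, 207.0, 78.0], 0.84)]
spill_bay [([554.0, 94.0, 24.0], 0.83)]
2.05 [511.84518415 110.13900217 225.05808081] [1.79992533e+02 3.62156535e-02 1.67205223e+02]
```

View pics/w1.png

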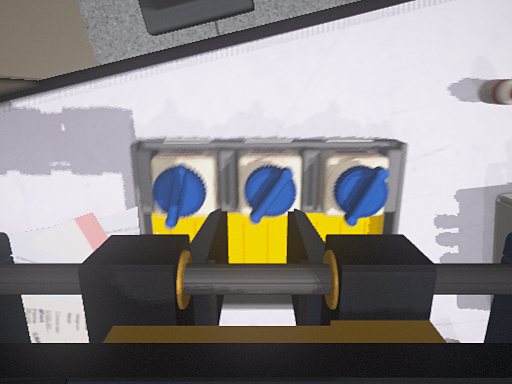

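The wrist view shows three caps at about (180,193), (270,192) and (361,192). Their wings point bayward and clockwise by increasing amounts from left to right. The rack is almost aligned with the picture. I'll take a second view for heights, 60 mm farther forward.

```bash
python3 -m crank '0.3 -50 0 0 0 0 0;0.3 -10 0 0 0 0 0;0.3 0 0 0 0 0 0'
python3 - <<'E'
from h import *
s=shot("w2",["bottle_1","bottle_1_wing"])
im=cv2.imread("pics/w2.png");cv2.imwrite("pics/w2c.png",cv2.resize(im[60:300,110:430],None,fx=2.4,fy=2.4,interpolation=cv2.INTER_CUBIC))
im=cv2.imread("pics/w1.png");cv2.imwrite("pics/w1c.png",cv2.resize(im[120:240,120:420],None,fx=2.6,fy=2.6,interpolation=cv2.INTER_CUBIC))
E
```

```text
time_s: 2.68
ee_pos: [568.6, 99.8, 224.6]
ee_rot: [-180.0, -0.1, 167.2]
force: [-0.5, -0.4, 0.0]
gripper_width: 32.0
gripper_force: 0.0
bottle_1 [([522.0, 117.0, 81.0], 0.89), ([509.0, 43.0, 77.0], 0.71), ([543.0, 193.0, 77.0], 0.62)]
bottle_1_wing [([539.0, 208.0, 80.0], 0.96), ([594.0, 99.0, 16.0], 0.61)]
```

View pics/w2c.png

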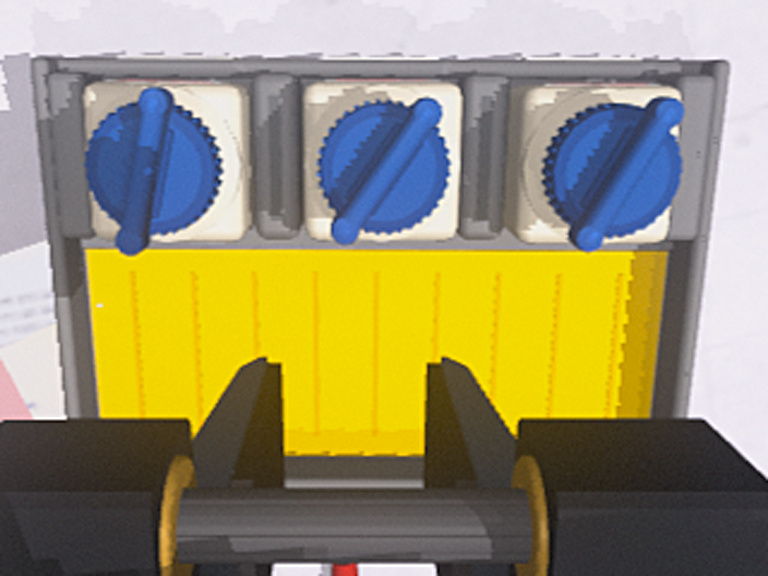

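View pics/w1c.png

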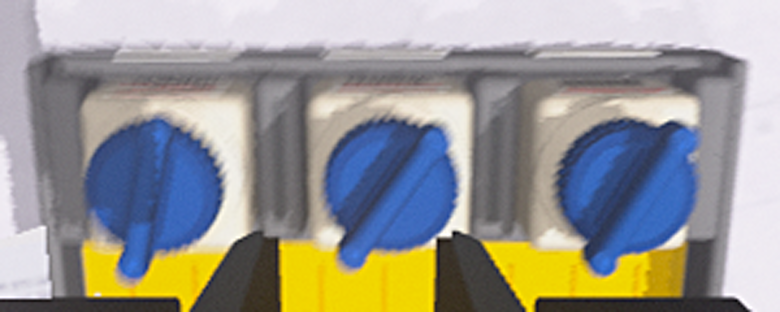

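In the second view the bar-end centres (crop pixels) are right lane (155,103)/(131,240), middle (428,112)/(345,232) and left (664,113)/(588,238). The lane/bay edge runs from (85,249) to (665,251). Next I'll triangulate.

```bash
cat > geo.py <<'E'
from h import *
f2=lambda p:np.array(p)/2.4+[110,60]
f1=lambda p:np.array(p)/2.6+[120,120]
E
python3 - <<'E'
from geo import *
e=plane("w2",f2([[85,248],[665,250],[38,62],[726,62]]),13)
e[2:]=plane("w2",f2([[38,62],[726,62]]),22)
for a,b in((0,1),(2,3)):
    d=e[b]-e[a];psi=np.degrees(np.arctan2(-d[0],d[1]));print("edge",e[a].round(1),e[b].round(1),"yaw",psi.round(2),np.linalg.norm(d).round(1))
psi=np.radians(-12.8)
for n,a2,b2,a1,b1 in [("R",(155,103),(131,240),(160,133),(133,266)),("M",(428,112),(345,232),(436,140),(352,255)),("L",(664,113),(588,238),(684,138),(602,260))]:
    A=tri(["w1","w2"],[f1(a1),f2(a2)]);B=tri(["w1","w2"],[f1(b1),f2(b2)])
    P=plane("w2",[f2(a2),f2(b2)],92);d=P[1]-P[0]
    P1=plane("w1",[f1(a1),f1(b1)],92)
    print(n,A.round(1),B.round(1),"mid92",P.mean(0).round(1),P1.mean(0).round(1),"worldang",np.degrees(np.arctan2(d[1],d[0])).round(1),"len",np.linalg.norm(d).round(1))
E
```

```text
edge [537.7 -21.9  13. ] [598.5 242.   13. ] yaw -12.98 270.8
edge [454.8 -13.3  22. ] [520.1 274.3  22. ] yaw -12.78 294.9
R [485.   48.7  98.8] [528.8  26.3  97.9] mid92 [507.1  36.   92. ] [508.3  35.3  92. ] worldang -26.6 len 50.1
M [508.6 138.8  95.6] [543.9 101.4  92. ] mid92 [526.4 120.9  92. ] [526.5 119.6  92. ] worldang -47.3 len 51.7
L [527.8 221.6  90.1] [566.  188.1  90.5] mid92 [546.7 204.4  92. ] [546.3 204.2  92. ] worldang -40.4 len 50.2
```

```bash
python3 -m crank '0.3 45.7 10.7 0 0 0 0;0.3 0 0 0 0 0 8.6;0.3 0 0 0 0 0 8.6;0.3 0 0 30 0 0 8.6;0.3 0 0 40 0 0 8.7;0.3 0 0 40 0 0 0;0.3 0 0 0 0 0 0' 6
python3 - <<'E'
from h import *
s=env.state();print(s["ee_pos"].round(1),s["ee_rot"].round(1),s["time_s"])
E
```

```text
time_s: 3.7
ee_pos: [523.9, 119.3, 112.9]
ee_rot: [-179.7, -0.2, 132.7]
force: [0.4, 0.6, 0.3]
gripper_width: 31.9
gripper_force: 0.0
[523.9 119.3 112.9] [-179.7   -0.2  132.7] 3.7
```

```bash
python3 -m crank '0.3 -0.9 2.6 12 0 0 0;0.3 0 0 7 0 0 0;0.3 0 0 0 0 0 0;1 0 0 0 0 0 0;1 0 0 0 0 0 0;1 0 0 0 0 0 0;1 0 0 0 0 0 0' 6
python3 - <<'E'
from h import *
s=env.state();print({k:np.round(s[k],2).tolist() for k in ("ee_pos","ee_rot","force","torque")})
E
```

```text
time_s: 4.58
ee_pos: [529.3, 120.4, 96.0]
ee_rot: [-180.0, 0.0, 132.6]
force: [-1.4, -1.3, 1.2]
gripper_width: 8.9
gripper_force: 6.0
{'ee_pos': [529.32, 120.37, 95.99], 'ee_rot': [-179.98, 0.0, 132.63], 'force': [-1.38, -1.29, 1.24], 'torque': [-0.24, 0.1, -0.01]}
```

```bash
python3 -m crank '1 0 0 0 0 0 3;1 0 0 0 0 0 3;1 0 0 0 0 0 0' 6
python3 - <<'E'
from h import *
s=env.state();print({k:np.round(s[k],2).tolist() for k in ("ee_pos","ee_rot","force","torque","gripper_width")})
E
```

```text
time_s: 4.95
ee_pos: [528.9, 120.0, 96.0]
ee_rot: [-179.9, 0.0, 126.7]
force: [-1.4, -3.2, 1.0]
gripper_width: 11.0
gripper_force: 6.3
{'ee_pos': [528.91, 120.05, 95.96], 'ee_rot': [-179.91, 0.01, 126.71], 'force': [-1.35, -3.21, 0.97], 'torque': [-0.59, 0.35, 0.18], 'gripper_width': 11.01}
```

The fingers spread from 8.9 to 11.0 mm and the torque rose to about 0.19 Nm, roughly 7 N at the wing. This cap doesn't give, so the middle one is tight. I'll turn back, release and go to the left bottle.

```bash
python3 -m crank '1 0 0 0 0 0 -6;0.3 0 0 0 0 0 0;0.3 0 0 0 0 0 0;0.3 0 0 -40 0 0 0;0.3 24.3 35.7 0 0 0 0;0.3 24.3 35.7 0 0 0 0;0.3 0 0 0 0 0 -6.9;0.3 0 0 0 0 0 0' 6
python3 - <<'E'
from h import *
for i in range(3):
    s=shot("tmp") if i else env.state();print({k:np.round(s[k],2).tolist() for k in ("ee_pos","ee_rot","force","torque")})
E
```

```text
time_s: 5.95
ee_pos: [549.1, 205.3, 135.8]
ee_rot: [180.0, -0.0, 139.5]
force: [0.1, -0.2, -0.6]
gripper_width: 31.6
gripper_force: 0.0
{'ee_pos': [549.1, 205.35, 135.78], 'ee_rot': [179.98, -0.01, 139.46], 'force': [0.09, -0.19, -0.62], 'torque': [-0.04, 0.01, 0.02]}
{'ee_pos': [549.1, 205.35, 135.78], 'ee_rot': [179.98, -0.01, 139.46], 'force': [0.09, -0.19, -0.62], 'torque': [-0.04, 0.01, 0.02]}
{'ee_pos': [549.01, 204.91, 135.8], 'ee_rot': [179.99, -0.01, 139.4], 'force': [-0.02, -1.55, -0.97], 'torque': [-0.02, -0.01, -0.0]}
```

```bash
python3 -m crank '0.3 1.3 -2 20 0 0 0;0.3 0 0 20 0 0 0;0.3 0 0 0 0 0 0;1 0 0 0 0 0 0;1 0 0 0 0 0 0;1 0 0 0 0 0 0;1 0 0 0 0 0 0;1 0 0 0 0 0 3;1 0 0 0 0 0 3;1 0 0 0 0 0 0' 6
python3 - <<'E'
from h import *
s=env.state();print({k:np.round(s[k],2).tolist() for k in ("ee_pos","ee_rot","force","torque","gripper_width")})
E
```

```text
time_s: 7.3
ee_pos: [547.5, 204.5, 96.7]
ee_rot: [179.9, 0.0, 133.6]
force: [1.1, 1.1, 3.4]
gripper_width: 9.2
gripper_force: 6.0
{'ee_pos': [547.49, 204.54, 96.67], 'ee_rot': [179.88, 0.03, 133.56], 'force': [1.11, 1.08, 3.38], 'torque': [0.27, -0.13, -0.02], 'gripper_width': 9.16}
```

The left cap gives: width is still 9.2 mm and there's no torque. I'll turn it toward home.

```bash
python3 -m crank '1 0 0 0 0 0 9;1 0 0 0 0 0 9;1 0 0 0 0 0 9;1 0 0 0 0 0 9;1 0 0 0 0 0 9;1 0 0 0 0 0 0' 8
python3 -c "
from h import *
s=env.state();print({k:np.round(s[k],2).tolist() for k in ('ee_pos','ee_rot','force','torque','gripper_width')})"
python3 -m crank '1 0 0 0 0 0 3;1 0 0 0 0 0 3;1 0 0 0 0 0 3;1 0 0 0 0 0 0' 8
python3 -c "
from h import *
s=env.state();print({k:np.round(s[k],2).tolist() for k in ('ee_pos','ee_rot','force','torque','gripper_width')})"
```

```text
time_s: 8.05
ee_pos: [546.5, 204.3, 96.6]
ee_rot: [-180.0, -0.0, 88.5]
force: [-1.2, -0.3, 5.4]
gripper_width: 9.2
gripper_force: 8.0
{'ee_pos': [546.51, 204.27, 96.6], 'ee_rot': [-179.99, -0.03, 88.55], 'force': [-1.18, -0.28, 5.36], 'torque': [0.11, 0.27, -0.01], 'gripper_width': 9.16}
time_s: 8.55
ee_pos: [547.5, 204.4, 96.6]
ee_rot: [179.9, -0.1, 79.6]
force: [0.7, 1.4, 4.5]
gripper_width: 8.8
gripper_force: 8.0
{'ee_pos': [547.54, 204.36, 96.62], 'ee_rot': [179.89, -0.06, 79.64], 'force': [0.7, 1.4, 4.5], 'torque': [0.09, -0.14, 0.13], 'gripper_width': 8.78}
```

```bash
python3 -m crank '1 0 0 0 0 0 3;1 0 0 0 0 0 2;1 0 0 0 0 0 0' 10
python3 -c "
from h import *
s=env.state();print({k:np.round(s[k],2).tolist() for k in ('ee_pos','ee_rot','force','torque','gripper_width')})"
```

```text
time_s: 8.93
ee_pos: [547.5, 204.2, 96.5]
ee_rot: [179.9, -0.1, 74.6]
force: [2.4, 1.5, 5.9]
gripper_width: 10.9
gripper_force: 10.6
{'ee_pos': [547.48, 204.22, 96.49], 'ee_rot': [179.91, -0.05, 74.61], 'force': [2.45, 1.55, 5.9], 'torque': [0.14, -0.19, 0.42], 'gripper_width': 10.85}
```

The seat is firm: torque rose to 0.42 Nm at about home. I'll release without turning back, rise, realign and go to the front of the bottle.

```bash
python3 -m crank '0.3 0 0 0 0 0 0;0.3 0 0 0 0 0 0;0.3 0 0 -45 0 0 0;0.5 0 0 0 0 0 -10.3;0.56 0 0 0 0 0 -10.3;0.56 0 0 0 0 0 -10.3;0.56 0 0 0 0 0 -10.3;0.56 0 0 0 0 0 -10.3;0.56 0 0 0 0 0 -10.3;0.56 0 0 0 0 0 -10.3' 10
python3 -m crank '0.56 0 0 0 0 0 -10.3;0.56 0 0 0 0 0 -10.3;0.56 55.6 0.6 0 0 0 0;0.56 0 0 0 0 0 0'
python3 - <<'E'
from h import *
s=shot("w3");print(s["ee_pos"].round(1),s["ee_rot"].round(1))
p=s["ee_pos"];print("xr,yr",p[0]*.975-p[1]*.2215,p[0]*.2215+p[1]*.975)
im=cv2.imread("pics/w3.png");cv2.imwrite("pics/w3c.png",cv2.resize(im,None,fx=1.5,fy=1.5))
E
```

```text
time_s: 10.18
ee_pos: [545.9, 203.6, 140.1]
ee_rot: [-179.9, -0.1, 147.0]
force: [-0.2, 0.2, -1.1]
gripper_width: 19.9
gripper_force: 0.0
time_s: 10.68
ee_pos: [488.3, 216.4, 139.8]
ee_rot: [-179.8, -0.3, 167.3]
force: [1.0, -0.1, 1.3]
gripper_width: 20.2
gripper_force: 0.0
[488.3 216.4 139.8] [-179.8   -0.3  167.3]
xr,yr 428.1572150483205 319.12367662604254
```

View pics/w3c.png

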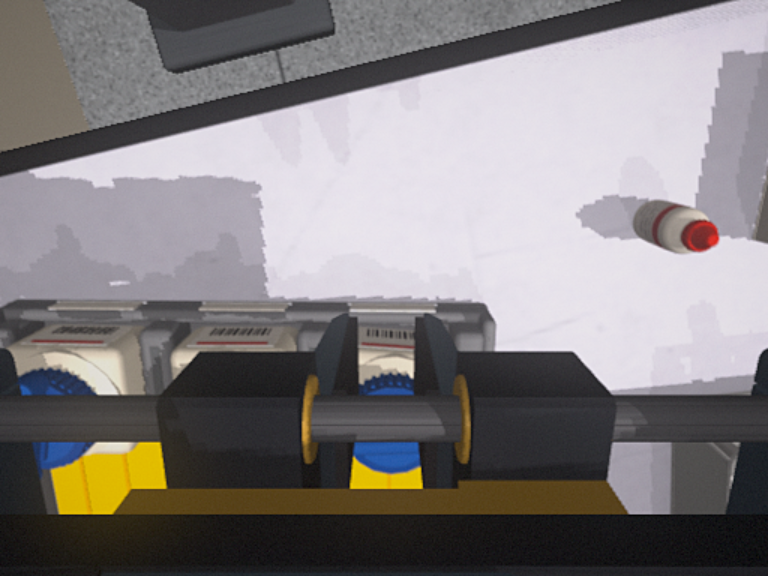

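The closed fingers are centred in front of the left bottle (crop about (390,330)); the red dropper at (680,225) is clear. I'll lower and check for contact.

```bash
python3 -m crank '0.56 0 1.9 50 0 0 0;0.56 0 0 40 0 0 0;0.56 0 0 10 0 0 0;0.56 0 0 0 0 0 0;0.56 -8 0 0 0 0 0;0.56 -10 0 0 0 0 0;0.56 -10 0 0 0 0 0;0.56 0 0 0 0 0 0'
```

```text
time_s: 11.72
ee_pos: [522.2, 212.5, 41.4]
ee_rot: [179.9, 0.1, 167.2]
force: [-0.2, -0.3, -0.6]
gripper_width: 20.0
gripper_force: 0.0
```

```bash
python3 -m crank '0.56 -12 0 0 0 0 0;0.56 -12 0 0 0 0 0;0.56 -12 0 0 0 0 0;0.56 0 0 0 0 0 0'
python3 -m crank '0.56 -12 0 0 0 0 0;0.56 -12 0 0 0 0 0;0.56 -8 0 0 0 0 0;0.56 -4 0 0 0 0 0;0.56 0 0 0 0 0 0'
python3 - <<'E'
from h import *
s=shot("w4",["bottle_1"]);p=s["ee_pos"];print("xr,yr",p[0]*.975-p[1]*.2215,p[0]*.2215+p[1]*.975,p[2])
E
```

```text
time_s: 12.22
ee_pos: [557.4, 204.5, 40.9]
ee_rot: [179.9, 0.1, 167.2]
force: [-0.1, -0.5, -0.5]
gripper_width: 20.0
gripper_force: 0.0
time_s: 12.85
ee_pos: [591.3, 196.6, 41.0]
ee_rot: [180.0, 0.1, 167.2]
force: [-0.7, -0.1, -0.6]
gripper_width: 19.9
gripper_force: 0.0
bottle_1 [([524.0, 139.0, 74.0], 0.71), ([618.0, 191.0, 57.0], 0.65)]
xr,yr 532.9285440218257 322.6496809061926 41.00994699505169
```

```bash
python3 -m crank '0.3 10 0 0 0 0 0;0.3 0 0 -60 0 0 0;0.3 0 0 -60 0 0 0;0.3 12 -58.5 0 0 0 0;0.3 12 -58.5 0 0 0 0;0.3 0 0 0 0 0 0' 6
python3 - <<'E'
from h import *
s=shot("w5",["bottle_1"]);print(s["ee_pos"].round(1))
cv2.imwrite("pics/w5c.png",cv2.resize(cv2.imread("pics/w5.png"),None,fx=1.5,fy=1.5))
E
```

```text
time_s: 13.7
ee_pos: [528.9, 87.5, 161.3]
ee_rot: [-179.9, -0.1, 167.0]
force: [0.3, 1.0, 1.4]
gripper_width: 31.7
gripper_force: 0.0
bottle_1 [([638.0, 211.0, 85.0], 0.83), ([503.0, 41.0, 77.0], 0.76), ([514.0, 120.0, 78.0], 0.62), ([520.0, 122.0, 77.0], 0.41)]
[528.9  87.5 161.3]
```

View pics/w5c.png

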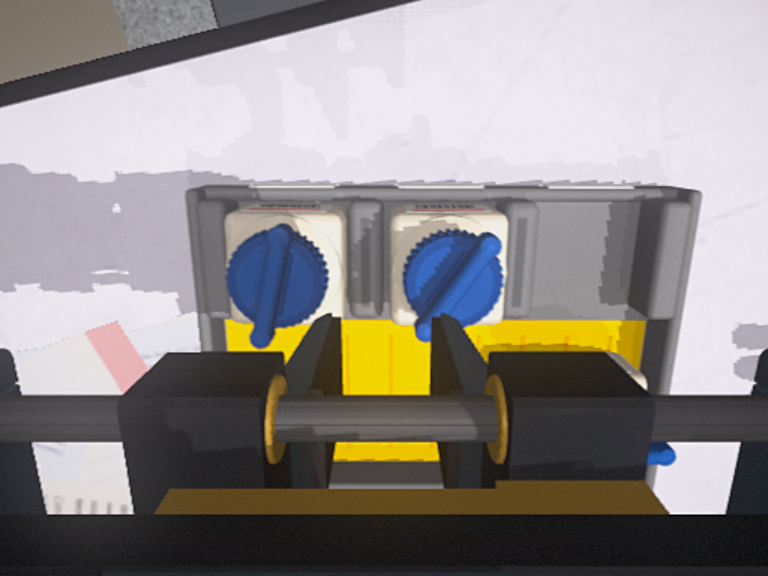

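The left bottle stands in the bay, with its wing end at (660,457), and the middle wing hasn't moved. Next is the right bottle.

```bash
python3 -m crank '0.3 9.1 -55.3 0 0 0 0;0.3 0 0 0 0 0 6.8;0.3 0 0 25 0 0 6.8;0.3 0 0 0 0 0 0'
python3 - <<'E'
from geo import *
f=lambda p:np.array(p)/1.5
P=plane("w5",[f((281,232)),f((261,338))],92);d=P[1]-P[0];print(P.mean(0),np.degrees(np.arctan2(d[1],d[0])))
s=env.state();print(s["ee_pos"].round(1),s["ee_rot"].round(1))
E
```

```text
time_s: 14.3
ee_pos: [509.8, 39.2, 134.5]
ee_rot: [-179.9, -0.2, 153.8]
force: [0.0, 0.0, -0.1]
gripper_width: 31.7
gripper_force: 0.0
[505.98835122  36.81757377  92.        ] -26.527754911047865
[509.8  39.2 134.5] [-179.9   -0.2  153.8]
```

```bash
python3 -m crank '0.3 0.6 -3.5 20 0 0 0;0.3 0 0 18 0 0 0;0.3 0 0 0 0 0 0;1 0 0 0 0 0 0;1 0 0 0 0 0 0;1 0 0 0 0 0 0;1 0 0 0 0 0 0;1 0 0 0 0 0 3;1 0 0 0 0 0 3;1 0 0 0 0 0 0' 6
python3 - <<'E'
from h import *
s=env.state();print({k:np.round(s[k],2).tolist() for k in ("ee_pos","ee_rot","force","torque","gripper_width")})
E
```

```text
time_s: 15.55
ee_pos: [508.7, 34.8, 98.5]
ee_rot: [-180.0, 0.1, 147.7]
force: [-0.7, -3.2, 4.4]
gripper_width: 8.7
gripper_force: 6.0
{'ee_pos': [508.72, 34.83, 98.53], 'ee_rot': [-180.0, 0.07, 147.68], 'force': [-0.67, -3.18, 4.42], 'torque': [-0.63, 0.13, 0.01], 'gripper_width': 8.71}
```

The right cap gives too. Turning it home.

```bash
python3 -m crank '1 0 0 0 0 0 9.5;1 0 0 0 0 0 9.5;1 0 0 0 0 0 9.5;1 0 0 0 0 0 9.5;1 0 0 0 0 0 9.5;1 0 0 0 0 0 9.5;1 0 0 0 0 0 0' 8
python3 -c "
from h import *
s=env.state();print({k:np.round(s[k],2).tolist() for k in ('ee_pos','ee_rot','force','torque','gripper_width')})"
python3 -m crank '1 0 0 0 0 0 3;1 0 0 0 0 0 3;1 0 0 0 0 0 3;1 0 0 0 0 0 3;1 0 0 0 0 0 0' 10
python3 -c "
from h import *
s=env.state();print({k:np.round(s[k],2).tolist() for k in ('ee_pos','ee_rot','force','torque','gripper_width')})"
```

```text
time_s: 16.42
ee_pos: [507.5, 34.5, 98.4]
ee_rot: [-179.9, 0.1, 90.7]
force: [-3.3, -3.9, 7.3]
gripper_width: 9.0
gripper_force: 8.0
{'ee_pos': [507.46, 34.53, 98.42], 'ee_rot': [-179.89, 0.08, 90.67], 'force': [-3.31, -3.87, 7.26], 'torque': [-0.89, 0.65, -0.01], 'gripper_width': 8.99}
time_s: 17.05
ee_pos: [507.1, 34.5, 98.2]
ee_rot: [-179.9, 0.1, 78.8]
force: [-4.5, -3.8, 5.5]
gripper_width: 10.4
gripper_force: 10.3
{'ee_pos': [507.13, 34.52, 98.23], 'ee_rot': [-179.87, 0.12, 78.77], 'force': [-4.51, -3.8, 5.51], 'torque': [-0.79, 0.73, 0.32], 'gripper_width': 10.37}
```

Seated: 0.32 Nm and the fingers are spreading. I'll release and go to the front of the right bottle.

```bash
python3 -m crank '0.3 0 0 0 0 0 0;0.3 0 0 0 0 0 0;0.3 0 0 -45 0 0 0;0.5 0 0 0 0 0 -9.8;0.56 0 0 0 0 0 -9.8;0.56 0 0 0 0 0 -9.8;0.56 0 0 0 0 0 -9.8;0.56 0 0 0 0 0 -9.8;0.56 0 0 0 0 0 -9.8;0.56 0 0 0 0 0 -9.8' 10
python3 -m crank '0.56 0 0 0 0 0 -9.8;0.56 0 0 0 0 0 -9.8;0.56 56 0 0 0 0 0;0.56 0 0 0 0 0 0;0.56 0 0 0 0 0 0'
python3 - <<'E'
from h import *
s=env.state();p=s["ee_pos"];print("xr,yr",p[0]*.975-p[1]*.2215,p[0]*.2215+p[1]*.975,p[2],s["ee_rot"])
E
```

```text
time_s: 18.3
ee_pos: [508.5, 35.6, 142.7]
ee_rot: [180.0, -0.0, 147.6]
force: [-0.3, 0.7, 0.2]
gripper_width: 20.0
gripper_force: 0.0
time_s: 18.92
ee_pos: [454.7, 48.3, 143.3]
ee_rot: [180.0, 0.1, 166.9]
force: [0.6, 0.1, -0.3]
gripper_width: 20.2
gripper_force: 0.0
xr,yr 432.65519581536995 147.79795820628175 143.26876771748294 [1.79950930e+02 9.98148823e-02 1.66851983e+02]
```

```bash
python3 -m crank '0.56 3 -1.5 50 0 0 -0.3;0.56 0 0 40 0 0 0;0.56 0 0 12 0 0 0;0.56 0 0 0 0 0 0;0.56 -8 0 0 0 0 0;0.56 -10 0 0 0 0 0;0.56 -12 0 0 0 0 0;0.56 -12 0 0 0 0 0;0.56 -12 0 0 0 0 0;0.56 0 0 0 0 0 0'
python3 - <<'E'
from h import *
s=env.state();p=s["ee_pos"];print("xr,yr",p[0]*.975-p[1]*.2215,p[0]*.2215+p[1]*.975,p[2],s["ee_rot"])
E
```

```text
time_s: 20.18
ee_pos: [505.4, 35.0, 41.0]
ee_rot: [180.0, 0.2, 167.1]
force: [-0.5, -0.4, -1.0]
gripper_width: 20.4
gripper_force: 0.0
xr,yr 485.0622232034268 146.05993364926746 41.04088262821016 [1.79959007e+02 1.69875117e-01 1.67110241e+02]
```

Another 48 mm to go.

```bash
python3 -m crank '0.56 -12 0 0 0 0 0;0.56 -12 0 0 0 0 0;0.56 -12 0 0 0 0 0;0.56 -8 0 0 0 0 0;0.56 -4 0 0 0 0 0;0.56 0 0 0 0 0 0'
python3 -m crank '0.56 10 0 0 0 0 0;0.56 0 0 -60 0 0 0;0.56 0 0 -60 0 0 0;0.56 0 0 -60 0 0 0;0.56 -30 50 0 0 0 0;0.56 -30 38 0 0 0 0;0.56 -40 0 0 0 0 0;0.56 0 0 0 0 0 0'
python3 - <<'E'
from h import *
s=shot("w6",["bottle_1"]);print(s["ee_pos"].round(1))
for n in("scene","side"):
    im=grab_frame(n); cv2.imwrite(f"pics/{n}1.png",im)
a=cv2.resize(cv2.imread("pics/scene1.png")[110:220,170:300],(520,440)); b=cv2.resize(cv2.imread("pics/w6.png"),(560,420))
cv2.imwrite("pics/w6c.png",cv2.resize(cv2.imread("pics/w6.png"),None,fx=1.5,fy=1.5))
E
```

```text
time_s: 20.92
ee_pos: [550.8, 24.4, 41.0]
ee_rot: [180.0, 0.1, 167.1]
force: [-0.2, -0.4, 0.3]
gripper_width: 20.0
gripper_force: 0.0
time_s: 21.92
ee_pos: [658.6, 90.3, 219.8]
ee_rot: [-180.0, -0.0, 167.1]
force: [-0.9, 0.4, -0.1]
gripper_width: 20.1
gripper_force: 0.0
bottle_1 [([599.0, 25.0, 71.0], 0.81), ([635.0, 181.0, 74.0], 0.65), ([535.0, 119.0, 82.0], 0.64)]
[658.6  90.3 219.8]
```

View pics/w6c.png

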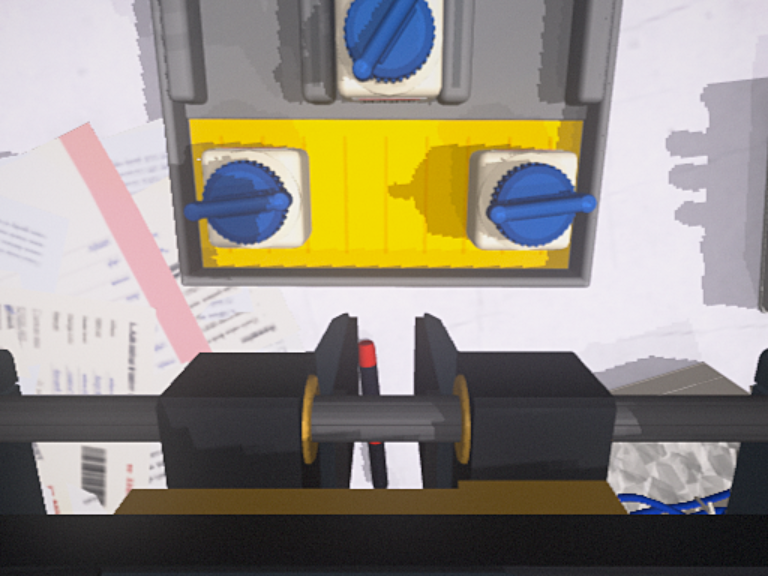

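Both end bottles stand upright and fully in the bay, at about (255,198) and (525,200). Their wings sit about 6.5° short of straight across, which is the 83° seat. The middle bottle is still in its lane at (390,45) with its wing unturned.

```bash
python3 -c "
from workcell import env
print(env.job_done())"
```

```text
the job is handed in; nothing more can be done
None
```

Job handed in: the left and right caps were loose, so I turned both home and slid those bottles upright into the bay, while the middle cap was tight and its bottle stays in its lane.

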